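# Clear and crack open the sticky dry box

## Task

The cup and the beaker have been left on the lid of the dry box where the dye jars are kept: clear them off by nesting the set in size order on the bench - the cup inside the bowl, the beaker inside the cup, each set in gently, not dropped. Then take the lid by its bow handle, pull it free of the sticky gasket without letting it fly up, and finish holding it by the handle, steady, about two fingers (3 cm) open at the front edge, so that a colleague can slip a fresh sachet in; do not let go. Leave the bowl standing on the bench and the other things where they are.

Things in the scene. Friction and masses are not known exactly. Their poses are not given: they have to be found in the camera images.
- bowl: white porcelain dye bowl, the widest of three, loose on the bench left or right of the dry box. 108 mm across the rim, 72 mm across the foot, 40 mm high, wall 4 mm, inner floor 5 mm above its underside (about 70 mm across inside at the floor). Origin: centre of its underside, z up. 0.3 kg
- cup: white porcelain dye cup, the middle one, starts upright on the dry box's lid. 66 mm across over its upper 20 mm (upright sides), 52 mm at the foot, 50 mm high, wall 4 mm (mouth 58 mm), inner floor 5 mm above its underside. Origin: centre of its underside, z up its axis. 0.14 kg
- beaker: narrow white porcelain beaker, the smallest across but the tallest, starts upright on the lid beside the cup (either side). 46 mm across over its upper 26 mm, 36 mm at the foot, 62 mm high, wall 3 mm. Origin: centre of its underside, z up its axis. 0.09 kg. Standing inside the cup, its rim is 17 mm above the cup's rim; the cup inside the bowl stands 15 mm above the bowl's rim
- dry_box: airtight box for dye jars, fixed to the bench: clear tub 220 deep (x) x 260 wide (y) x 90 mm, with a hinged grey lid whose flat top is 104 mm above the bench and which reaches 232 mm towards the robot from the hinge. Origin: centre of its underside; its -x side is the front (faces the robot, turned by up to 0.25 rad). Hinge line along its y axis, at x = +114 mm, z = 92 mm in this frame
- lid_angle (a joint): opening angle of the dry box's lid in rad; 0 shut, grows as the front edge rises (1 cm at the front edge is 0.043 rad). The gasket sticks: it takes roughly 8 to 18 N straight up at the handle to get through the first 6 mm, then it lets go suddenly and only the lid's own weight (about 3 N at the handle) remains, which shuts the lid again if let go
- lid: the dry box's flat grey plastic lid, 234 x 272 mm, 12 mm thick, 0.45 kg with its handle. Origin: on the hinge line; x points away from the robot, so the lid reaches to x = -232 mm; its top is 12 mm above the origin
- handle (a point): steel bow handle on the lid near its front edge: round bar 12 mm thick lying along the handle's y axis, straight for 78 mm between two posts (90 mm apart). Origin: middle of the bar, on its axis, 36 mm above the lid's top (30 mm free below the bar), 205 mm from the hinge line; x points to the hinge, z away from the lid
- lid_front (a point): middle of the lid's front edge, at its underside, 232 mm from the hinge line; 92 mm above the bench when shut
- tin: flat round aluminium tin, 98 mm across, 40 mm high, on the other side of the dry box from the bowl; bystander. Origin: centre of its underside
- squeeze_bottle: white squeeze bottle with a thin nozzle, 48 mm across, 138 mm high, behind on the left; bystander. Origin: centre of its underside
- jar: glass jar with white cap, 60 mm across, 75 mm high, behind on the right; bystander. Origin: centre of its underside
- flat_brush: brush 170 mm long lying far right on the bench, handle towards the robot; bystander
Not all that is in view belongs to the job. Leave any turquoise look-alike of the cup alone. Leave any green or purple look-alike of the beaker alone.

How it is judged:
On the way, in this order (a step that is already met when the one before it is completed fails the run):
1. with the lid still shut, the beaker stands in the cup and the cup in the bowl, upright on the bench and let go (horizontal distance between cup and bowl below 0.012 m and z of cup in the frame of bowl below 0.009 m and angle between each of cup, beaker's own z axis and vertical below 0.15 rad and horizontal distance between beaker and cup below 0.01 m and z of beaker in the frame of cup below 0.009 m and height (world z) of bowl below 0.005 m and angle between bowl's own z axis and vertical below 0.1 rad and contact force between the arm and beaker below 0.05 N and contact force between the arm and cup below 0.05 N and contact force between the arm and bowl below 0.05 N and linear speed of each of beaker, cup below 0.03 m/s and value of joint lid_angle below 0.02 rad), for 0.2 s.
2. the gripper pulls the lid free of its gasket by the handle (value of joint lid_angle above 0.045 rad and contact force between the fingers and lid above 0.5 N and distance between the grasp point and handle below 0.045 m), for 0.1 s.
At the end, for the whole second after the job is handed in: Fingers hold the lid still by its handle, 0.07 to 0.22 rad open (16 to 50 mm at the front edge); beaker upright in the cup (centres within 10 mm, bottoms within 9 mm), cup upright in the bowl (12 mm, 9 mm), bowl flat on the bench, all at rest and untouched (horizontal distance between cup and bowl below 0.012 m and z of cup in the frame of bowl below 0.009 m and angle between each of cup, beaker's own z axis and vertical below 0.15 rad and horizontal distance between beaker and cup below 0.01 m and z of beaker in the frame of cup below 0.009 m and height (world z) of bowl below 0.005 m and angle between bowl's own z axis and vertical below 0.1 rad and contact force between the arm and beaker below 0.05 N and contact force between the arm and cup below 0.05 N and contact force between the arm and bowl below 0.05 N and linear speed of each of beaker, cup below 0.03 m/s and value of joint lid_angle between 0.07 and 0.22 rad and velocity of joint lid_angle between -0.05 and 0.05 rad/s and contact force between the fingers and lid above 0.5 N and distance between the grasp point and handle below 0.045 m); the arm keeps its last pose, push and grip.
It fails at once if the lid flies up: more than about 80 mm open at the front edge (value of joint lid_angle above 0.35 rad).
It fails at once if the cup is dropped into the bowl (horizontal distance between cup and bowl below 0.03 m and z of cup in the frame of bowl below 0.03 m and linear speed of cup above 0.55 m/s and linear speed of bowl below 0.15 m/s).
It fails at once if the beaker is dropped into the cup (horizontal distance between beaker and cup below 0.03 m and z of beaker in the frame of cup between -0.02 and 0.03 m and linear speed of beaker above 0.55 m/s and linear speed of cup below 0.15 m/s).
It fails at once if a bystander (tin, squeeze bottle, jar or flat brush) is shifted by more than 30 mm (distance of any of tin, squeeze_bottle, jar, flat_brush from where it was at the start of the episode above 0.03 m).
It also fails if it takes over 69 s, if anything falls off the work surface, if the arm or the gripper's body presses on something with over 40 N, if the wrist force passes 120 N, or if a joint passes its speed limit or range.

## Robot

A 6-joint arm with a two-finger parallel gripper is mounted at the origin on the work surface. World frame = base frame: x ahead of the robot, y to its left, z up, the work surface at z = 0. Lengths are in m, angles in rad, forces in N, time in s.
With the tool pointing down it reaches from about 0.25 to 0.725 m from the base axis. Payload 4 kg.
Tool frame: the origin (TCP) lies midway between the tips of the shut fingers; the grasp point (between the pads) lies 19 mm behind it; z points along the fingers, y is the line along which they close (so a half turn about z gives the same grasp; the last joint's range is limited). The gripper opens to 85 mm and grips with 20 to 120 N. Pads are 22 mm wide; open, the fingers measure 114 mm over their backs; the gripper's body (76 mm by 85 mm) begins 54 mm behind the grasp point. The pads swing forward as they close: fully open they stand 13 mm farther back than shut.
Start: joints at [1.242, 0.241, 0.005, 1.335, 0, 1.571], TCP at [0.161, 0.473, 0.231] pointing down, gripper open.
Joint ranges: [-2.72, 2.72], [-1.05, 1.87], [-1.09, 1.28], [-1.99, 2.15], [-1.42, 1.44], [-3.14, 3.14]. Speed limits (rad/s): [2.79, 2.79, 3.14, 3.14, 3.14, 3.14].

## Interface

Orientations are given as a unit quaternion [x, y, z, w].
In Python, from workcell import get_obs, camera, job_done, silhouettes gives the robot as it stands. The module is installed in compiled form; this text tells all that it offers.
- The arm moves only by the tool drive_tool, never from a script. Its argument "increments" is a list of rows, each a list of 3 entries, a list of its own where there are three numbers: the shift along the world's x, y, z in mm, then the turn, a rotation vector about the world's x, y, z in degrees, then the opening, from 0 (shut) to 1 (fully open). A call has 1 to 8 rows; each row shifts and turns the commanded pose from where the row before left it; what a row does not reach is not made up. A row lasts 1/12 s, in which the tool goes at most 41.7 mm and 7.16 degrees, less where a joint would pass 70% of its speed; a pose out of reach is approached as far as the arm can. A call is refused whole if a number of a shift passes 41.7 or a number of a turn 7.16, either way. A call with a gripper value outside its range is refused whole. The fingers move at their own pace and stop on an object; the grip force is fixed at half the most. Time passes only in rows, so rows that do not move let the fingers close. It gives the time, the measured TCP pose, the force, the opening and the grip force at its end, in the units of the state.
- get_obs(): the state, without advancing time (a new reading comes with each control period).
- camera(name): name is "side" or "top"; returns a dict with "image" (480x640x3 uint8, red, green, blue), "K" (3x3 intrinsics, pixels), "view" (4x4, takes a point from world to camera coordinates). Camera axes: x right, y down, z forward; pixel columns grow to the right and rows downward; lengths in m; the calibration is good to about 2 mm. A picture is of the moment at which its call begins. There is no depth.
- job_done(): hands the job in; it is judged then, once.
Trained networks look in a picture, given as the dict that the camera call returned (one of the last four; its "shot" number tells which), for a name from the list of things; names that differ only in an ending like _2 or _b are one class to them, and where a whole thing is asked for, a point or a joint stands for the part that bears it (a point fixed in the world has none). Each returns a list of dicts, best first, with "conf" (0 to 1); they miss things now and then, are a little off and sometimes report something else, mostly with a low value. They report only what shows in the picture. A call takes as long as a camera call. They do not tell look-alikes from the thing itself.
- silhouettes(query, picture): "region" (480x640 bool, what is visible of it) and "bbox" ([left, top, right, bottom] in pixels, round what is visible of it).
The state is a dict: "clock": time; "joint_pos": joint angles; "joint_vel": joint speeds; "tau": joint torques, N m; "eef_pos": TCP position; "tool_rot": TCP orientation; "ft_force": force on the tool from outside, world axes, zero at the start; "ft_torque": the same for the moment, N m; "grip_width": finger opening in m; "grasp_force": force on a finger pad.
Only numpy, scipy, OpenCV 4.12 (cv2) and the standard library are available. Lean on these libraries where they do the work, as an engineer would, in place of code of your own. Each camera call takes 0.05 s, during which the arm holds its last target. There are 200 camera calls.

## Working session

There is one attempt and no reset: what is moved stays moved. The work goes in short steps, Python scripts to look and compute and a tool call to move; the robot and the scene stay as the last step left them, time stands still between calls to the robot, and variables do not carry over. Pictures are saved under pics/ and viewed, at most 10 in all, crops included, and the job is handed in when it is done.

Besides the shell and the picture viewer there is one more tool, called after ">>>" as name([rows], argument=value, ...), one row to a line, values as JSON. drive_tool: Moves the arm, as the interface text tells. Its arguments: {"type":"object","properties":{"increments":{"type":"array"}},"required":["increments"]}

```bash
mkdir -p pics; cat > h.py <<'E'
import numpy as np, cv2
from workcell import *
def ray(c,u,v):
    R=c["view"][:3,:3];t=c["view"][:3,3]
    o=-R.T@t; d=R.T@np.linalg.inv(c["K"])@np.array([u,v,1.]); return o,d
def atz(c,u,v,z):
    o,d=ray(c,u,v); return o+d*(z-o[2])/d[2]
def proj(c,p):
    q=c["K"]@(c["view"][:3,:3]@np.array(p)+c["view"][:3,3]); return q[:2]/q[2]
def save(c,n): cv2.imwrite("pics/"+n,c["image"][:,:,::-1])
E
python3 - <<'E'
from h import *
o=get_obs(); print(o["clock"],o["eef_pos"],o["tool_rot"],o["grip_width"],o["ft_force"])
cs={}
for n in("top","side"):
    c=camera(n); save(c,n+"0.png"); print(n,(-c["view"][:3,:3].T@c["view"][:3,3]).round(3),c["K"][0,0],c["K"][1,1]); print(c["view"].round(3))
    for q in("bowl","cup","beaker","lid","tin","dry_box"):
        for s in silhouettes(q,c):
            ys,xs=np.nonzero(s["region"]); print(n,q,round(s["conf"],2),np.round(s["bbox"]),xs.mean().round(1),ys.mean().round(1),len(xs))
E
```

```text
0.0 [0.16124787 0.47261107 0.23040379] [ 1.63666836e-01  9.86515108e-01 -1.03949528e-03 -1.68093005e-04] 0.08560301880755422 [ 0.6010915   0.05265264 -0.07021681]
top [ 0.441 -0.031  1.076] 446.04465616785507 446.04465616785507
[[-0.017 -1.     0.004 -0.027]
 [-0.981  0.016 -0.191  0.64 ]
 [ 0.191 -0.007 -0.982  0.972]
 [ 0.     0.     0.     1.   ]]
top bowl 0.81 [158. 275. 205. 326.] 178.7 299.0 1740
top bowl 0.22 [334. 215. 368. 245.] 348.9 229.5 795
top cup 0.96 [335. 215. 367. 248.] 349.1 229.5 775
top cup 0.66 [354. 160. 377. 192.] 364.4 175.7 612
top beaker 0.88 [282. 216. 305. 239.] 291.5 227.4 409
top beaker 0.84 [261. 154. 281. 179.] 269.7 163.8 380
top lid 0.77 [262. 197. 387. 303.] 321.9 251.9 11620
top tin 0.96 [428. 247. 471. 290.] 447.0 267.4 1428
top dry_box 0.62 [260. 193. 388. 303.] 321.7 251.9 11595
top dry_box 0.24 [282. 213. 304. 238.] 291.6 227.6 432
side [0.235 0.537 0.808] 499.5598363937247 499.5598363937247
[[-0.829 -0.56   0.006  0.491]
 [-0.405  0.592 -0.697  0.34 ]
 [ 0.386 -0.58  -0.717  0.8  ]
 [ 0.     0.     0.     1.   ]]
side bowl 0.96 [240. 396. 308. 460.] 271.9 425.7 3638
side cup 0.93 [277. 190. 302. 220.] 288.6 202.4 583
side cup 0.93 [243. 218. 272. 251.] 256.3 231.9 683
side beaker 0.73 [234. 310. 262. 343.] 249.2 325.5 778
side beaker 0.71 [286. 224. 311. 262.] 297.6 241.5 819
side lid 0.76 [244. 189. 421. 323.] 336.1 255.7 10897
side tin 0.66 [244. 188. 416. 323.] 335.8 255.6 11074
side tin 0.6 [397. 182. 436. 217.] 414.4 199.7 1292
side dry_box 0.78 [243. 186. 415. 348.] 332.0 267.1 14422
```

```bash
python3 - <<'E'
import cv2,numpy as np
a=cv2.imread("pics/top0.png");b=cv2.imread("pics/side0.png")
x=cv2.resize(a[140:340,140:480],(800,470));cv2.imwrite("pics/topc.png",x)
x=cv2.resize(b[170:470,200:460],(520,600));cv2.imwrite("pics/sidec.png",x)
E
```

```text
(no output)
```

View pics/topc.png

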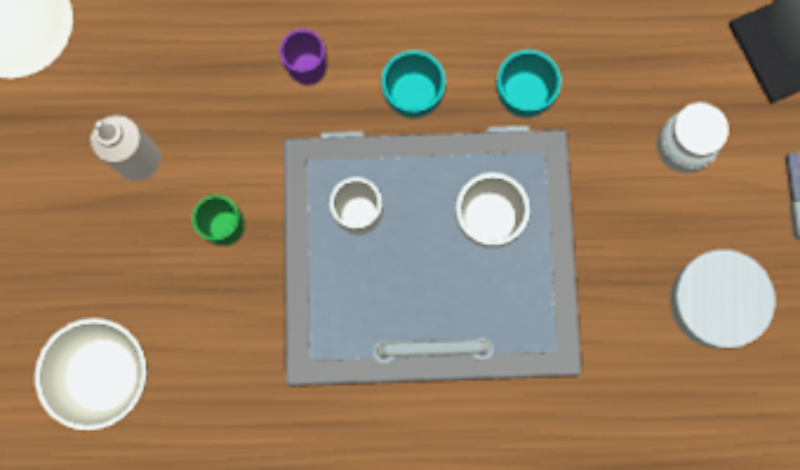

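View pics/sidec.png

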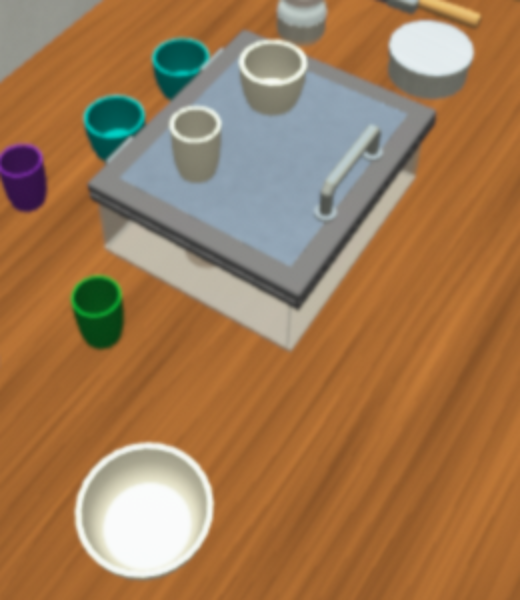

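The white cup is at top px (349,229) and the white beaker at (291,227); both are on the lid. The turquoise cups at (316,175) and (364,175), the green beaker (232,233) and the purple one (269,162) are look-alikes standing on the bench. The bowl is at (178,299) and the handle runs from about (301,289) to (347,287). The enlarged crops confirm all of these.

```bash
cat >> h.py <<'E'
from scipy.optimize import least_squares
def rings(D,x,y,z0):
    a=np.linspace(0,2*np.pi,60); return [[x+d/2*np.cos(t),y+d/2*np.sin(t),z0+h] for d,h in D for t in a]
SH=dict(bowl=[(.072,0),(.108,.04)],cup=[(.052,0),(.066,.03),(.066,.05)],beaker=[(.036,0),(.046,.036),(.046,.062)],tin=[(.098,0),(.098,.04)])
def feat(poly):
    p=cv2.convexHull(np.array(poly,np.float32)).reshape(-1,2); m=cv2.moments(p)
    return np.r_[p.min(0),p.max(0),m["m10"]/m["m00"],m["m01"]/m["m00"]]
def regfeat(r):
    ys,xs=np.nonzero(r); return feat(np.c_[xs,ys].astype(np.float32))
def fit(name,obs,z0,x0):
    f=lambda p:np.concatenate([feat([proj(c,q) for q in rings(SH[name],p[0],p[1],z0)])-regfeat(r) for c,r in obs])
    s=least_squares(f,x0,diff_step=1e-3); return s.x,np.abs(s.fun).max()
def find(name,c,xy,z):
    u=proj(c,[xy[0],xy[1],z]); best=None
    for s in silhouettes(name,c):
        y,x=np.nonzero(s["region"]); d=np.hypot(x.mean()-u[0],y.mean()-u[1])
        if d<25 and (best is None or d<best[0]): best=(d,s["region"])
    return None if best is None else best[1]
E
python3 - <<'E'
from h import *
t=camera("top");s=camera("side")
for n,px,z in(("bowl",(178,299),0),("cup",(349,229),.104),("beaker",(291,227),.104),("tin",(447,267),0)):
    x0=atz(t,*px,z+.03)[:2]
    for cc in((t,),(s,),(t,s)):
        ob=[(c,find(n,c,x0,z+.03)) for c in cc]; ob=[o for o in ob if o[1] is not None]
        if ob: print(n,len(cc),*[np.round(v,4) for v in fit(n,ob,z,x0)])
# lid
def lidpts(p):
    x,y,a=p;R=np.array([[np.cos(a),-np.sin(a)],[np.sin(a),np.cos(a)]])
    return [[*(R@[u,v]+[x,y]),zz] for u in(-.118,.116) for v in(-.136,.136) for zz in(.092,.104)]
def q(c,r):
    return r
for c in(t,s):
    L=[l for l in silhouettes("lid",c)]
    r=L[0]["region"]
    def f(p):
        m=cv2.convexHull(np.array([proj(c,k) for k in lidpts(p)],np.float32)).reshape(-1,2)
        h=cv2.convexHull(np.argwhere(r)[:,::-1].astype(np.float32)).reshape(-1,2)
        A=np.linspace(0,2*np.pi,72,endpoint=False);D=np.c_[np.cos(A),np.sin(A)]
        return (m@D.T).max(0)-(h@D.T).max(0)
    so=least_squares(f,[.5,-.03,0],loss="soft_l1",diff_step=1e-3);print("lid",so.x.round(4),np.abs(so.fun).mean())
    x,y,a=so.x;print("handle",x-.091*np.cos(a),y-.091*np.sin(a),"proj",proj(c,[x-.091*np.cos(a),y-.091*np.sin(a),.14]))
print("handle ends px top",atz(t,301.5,288.7,.14),atz(t,347,287.5,.14))
# side: ends crop(327,190..)/2
print(atz(s,200+326/2,170+188/2,.14),atz(s,200+375/2,170+130/2,.14))
E
```

```text
bowl 1 [0.4885 0.2932] 0.7807
bowl 1 [0.4858 0.2989] 0.4602
bowl 2 [0.4869 0.297 ] 2.4557
cup 1 [ 0.6224 -0.0947] 0.8643
cup 1 [ 0.6227 -0.0921] 1.1615
cup 2 [ 0.6228 -0.0937] 1.5124
beaker 1 [0.6285 0.0265] 0.8458
beaker 1 [0.6274 0.0302] 0.9854
beaker 2 [0.6282 0.0281] 1.7502
tin 1 [ 0.5525 -0.3326] 2.017
tin 1 [ 0.551  -0.3297] 1.4037
tin 2 [ 0.552  -0.3318] 2.3615
lid [ 0.5915 -0.0377  0.0143] 1.037975178866013
handle 0.5005293054474257 -0.039026842388136196 proj [323.80563025 288.20749961]
lid [ 0.5885 -0.0339  0.0184] 1.087843263943116
handle 0.49753540600656443 -0.03560979888267702 proj [376.57951379 249.31124939]
handle ends px top [0.50030843 0.00749765 0.14      ] [ 0.5011643  -0.08745646  0.14      ]
[0.49978128 0.00903228 0.14      ] [ 0.49880762 -0.07914248  0.14      ]
```

>>> drive_tool([
  [[26,-32,0],[0,0,0],1],
  [[26,-32,0],[0,0,0],1],
  [[26,-32,0],[0,0,0],1],
  [[26,-32,0],[0,0,0],1],
  [[26,-32,0],[0,0,0],1],
  [[26,-32,0],[0,0,0],1],
  [[26,-32,0],[0,0,0],1],
  [[26,-32,0],[0,0,0],1],
])

```text
clock: 2.37
eef_pos: [0.3704, 0.2155, 0.2316]
tool_rot: [0.164, 0.987, 0.0, 0.0]
ft_force: [0.6, 0.5, -0.7]
grip_width: 0.0854
grasp_force: 0.0
```

>>> drive_tool([
  [[26,-32,0],[0,0,0],1],
  [[26,-32,0],[0,0,0],1],
  [[26,-32,0],[0,0,0],1],
  [[26,-32,0],[0,0,0],1],
  [[26,-32,0],[0,0,0],1],
  [[26,-32,0],[0,0,0],1],
  [[26,-32,0],[0,0,0],1],
  [[26,-32,0],[0,0,0],1],
])

```text
clock: 3.03
eef_pos: [0.5784, -0.0407, 0.2313]
tool_rot: [0.164, 0.986, 0.0, 0.0]
ft_force: [0.6, 0.7, 0.6]
grip_width: 0.0856
grasp_force: 0.0
```

>>> drive_tool([
  [[23,-27,0],[0,0,0],1],
  [[22,-27,0],[0,0,0],1],
  [[0,0,0],[0,0,0],1],
  [[0,0,0],[0,0,0],1],
])

```text
clock: 3.37
eef_pos: [0.6228, -0.0945, 0.2296]
tool_rot: [0.165, 0.986, 0.0, -0.001]
ft_force: [-0.9, -0.9, 0.1]
grip_width: 0.0854
grasp_force: 0.0
```

>>> drive_tool([
  [[0,1,-30],[0,0,0],1],
  [[0,0,-30],[0,0,0],1],
  [[0,0,-20],[0,0,0],1],
  [[0,0,-10],[0,0,0],1],
  [[0,0,-7],[0,0,0],1],
  [[0,0,0],[0,0,0],1],
])

```text
clock: 3.87
eef_pos: [0.6216, -0.0908, 0.1336]
tool_rot: [0.163, 0.987, 0.0, -0.001]
ft_force: [-0.2, 0.2, -0.1]
grip_width: 0.0854
grasp_force: 0.0
```

>>> drive_tool([
  [[0,0,0],[0,0,0],0.5],
  [[0,0,0],[0,0,0],0.5],
  [[0,0,0],[0,0,0],0.4],
  [[0,0,0],[0,0,0],0.3],
  [[0,0,0],[0,0,0],0.3],
  [[0,0,0],[0,0,0],0.3],
])

```text
clock: 4.37
eef_pos: [0.6241, -0.0919, 0.1373]
tool_rot: [0.164, 0.987, 0.0, 0.003]
ft_force: [-0.1, 1.2, 6.5]
grip_width: 0.0637
grasp_force: 66.5
```

>>> drive_tool([
  [[0,0,5],[0,0,0],0.3],
  [[0,0,10],[0,0,0],0.3],
  [[0,0,15],[0,0,0],0.3],
  [[0,0,20],[0,0,0],0.3],
  [[0,0,20],[0,0,0],0.3],
  [[0,0,20],[0,0,0],0.3],
  [[0,0,0],[0,0,0],0.3],
])

```text
clock: 4.95
eef_pos: [0.6247, -0.0922, 0.2298]
tool_rot: [0.164, 0.986, 0.0, 0.004]
ft_force: [0.6, 0.1, -1.3]
grip_width: 0.0639
grasp_force: 66.1
```

```bash
python3 - <<'E'
from h import *
s=camera("side"); x=s["image"][120:300,260:440,::-1]; cv2.imwrite("pics/lift.png",cv2.resize(x,(600,600)))
print(get_obs()["eef_pos"])
E
```

```text
[ 0.62404261 -0.09206886  0.22734821]
```

View pics/lift.png

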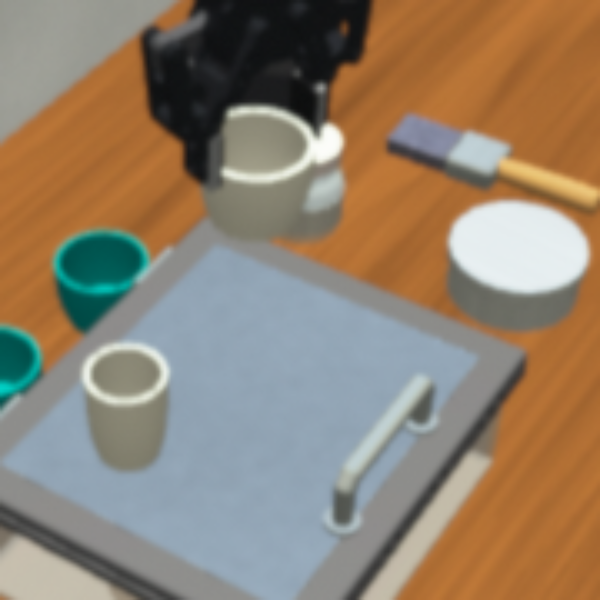

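Cup held upright with the fingertips about 15 mm below its rim. Next I carry it over the bowl.

>>> drive_tool([
  [[-5,15,0],[0,0,0],0.3],
  [[-12,34,0],[0,0,0],0.3],
  [[-12,34,0],[0,0,0],0.3],
  [[-12,34,0],[0,0,0],0.3],
  [[-12,34,0],[0,0,0],0.3],
  [[-12,34,0],[0,0,0],0.3],
  [[-12,34,0],[0,0,0],0.3],
  [[-12,34,0],[0,0,0],0.3],
])

```text
clock: 5.67
eef_pos: [0.531, 0.1629, 0.2224]
tool_rot: [0.164, 0.987, -0.001, -0.002]
ft_force: [1.7, 0.3, -1.3]
grip_width: 0.0638
grasp_force: 66.1
```

>>> drive_tool([
  [[-12,34,0],[0,0,0],0.3],
  [[-12,34,0],[0,0,0],0.3],
  [[-12,34,0],[0,0,0],0.3],
  [[-8,24,-20],[0,0,0],0.3],
  [[-4,9,-20],[0,0,0],0.3],
  [[0,0,-15],[0,0,0],0.3],
  [[0,0,0],[0,0,0],0.3],
  [[0,0,0],[0,0,0],0.3],
])

```text
clock: 6.33
eef_pos: [0.4833, 0.2957, 0.1671]
tool_rot: [0.163, 0.987, -0.002, -0.002]
ft_force: [0.4, -0.3, -1.6]
grip_width: 0.0639
grasp_force: 66.4
```

```bash
python3 - <<'E'
from h import *
t=camera("top");s=camera("side");o=get_obs();print(o["eef_pos"],o["ft_force"])
for n,z0,x0 in(("bowl",0,(.487,.296)),("cup",o["eef_pos"][2]-.033,(.487,.296))):
  for c in(t,s):
    r=find(n,c,x0,z0+.03)
    if r is not None: print(n,r.sum(),*[np.round(v,4) for v in fit(n,[(c,r)],z0,x0)])
cv2.imwrite("pics/over.png",cv2.resize(np.hstack([t["image"][240:360,120:240],s["image"][340:480,200:340][:120,:120]])[:,:,::-1],(800,400)))
E
```

```text
[0.48551321 0.29605002 0.16960592] [ 0.81727672 -0.46189925 -1.3837745 ]
bowl 1050 [0.4885 0.2866] 4.8419
bowl 3065 [0.4842 0.3017] 2.789
cup 332 [0.4827 0.2843] 4.6801
cup 1757 [0.4786 0.2954] 3.5799
```

>>> drive_tool([
  [[2,0,-28],[0,0,0],0.3],
  [[0,0,-28],[0,0,0],0.3],
  [[0,0,-24],[0,0,0],0.3],
  [[0,0,-20],[0,0,0],0.3],
  [[0,0,-12],[0,0,0],0.3],
  [[0,0,-4],[0,0,0],0.3],
  [[0,0,0],[0,0,0],0.3],
])

```text
clock: 7.22
eef_pos: [0.4871, 0.2956, 0.0526]
tool_rot: [0.164, 0.986, -0.001, -0.001]
ft_force: [0.0, 0.3, -0.7]
grip_width: 0.0638
grasp_force: 66.4
```

>>> drive_tool([
  [[0,0,-3],[0,0,0],0.3],
  [[0,0,-3],[0,0,0],0.3],
  [[0,0,-2],[0,0,0],0.3],
  [[0,0,0],[0,0,0],0.3],
  [[0,0,0],[0,0,0],0.3],
])

```text
clock: 7.63
eef_pos: [0.4876, 0.2963, 0.0457]
tool_rot: [0.164, 0.987, 0.0, 0.0]
ft_force: [-0.2, 0.6, -1.6]
grip_width: 0.0637
grasp_force: 66.4
```

>>> drive_tool([
  [[0,0,-2],[0,0,0],0.3],
  [[0,0,-2],[0,0,0],0.3],
  [[0,0,0],[0,0,0],0.3],
  [[0,0,0],[0,0,0],0.3],
])

```text
clock: 7.97
eef_pos: [0.4873, 0.2961, 0.0411]
tool_rot: [0.164, 0.987, -0.0, -0.0]
ft_force: [-1.0, 0.1, -1.4]
grip_width: 0.0636
grasp_force: 66.4
```

>>> drive_tool([
  [[0,0,-2],[0,0,0],0.3],
  [[0,0,0],[0,0,0],0.3],
  [[0,0,0],[0,0,0],0.3],
])

```text
clock: 8.22
eef_pos: [0.4873, 0.2962, 0.0391]
tool_rot: [0.164, 0.987, -0.0, -0.0]
ft_force: [-0.3, -0.0, -1.8]
grip_width: 0.0634
grasp_force: 66.4
```

>>> drive_tool([
  [[0,0,-2],[0,0,0],0.3],
  [[0,0,0],[0,0,0],0.3],
  [[0,0,0],[0,0,0],0.3],
])

```text
clock: 8.47
eef_pos: [0.4876, 0.2964, 0.0383]
tool_rot: [0.164, 0.987, 0.0, 0.0]
ft_force: [-2.0, -1.2, 5.2]
grip_width: 0.0637
grasp_force: 67.0
```

>>> drive_tool([
  [[0,0,-1],[0,0,0],0.3],
  [[0,0,0],[0,0,0],0.3],
  [[0,0,0],[0,0,0],0.3],
])

```text
clock: 8.72
eef_pos: [0.4876, 0.2964, 0.0383]
tool_rot: [0.164, 0.987, 0.0, 0.001]
ft_force: [-3.5, -1.0, 11.1]
grip_width: 0.0636
grasp_force: 67.6
```

>>> drive_tool([
  [[0,0,1],[0,0,0],0.3],
  [[0,0,0],[0,0,0],0.8],
  [[0,0,0],[0,0,0],0.85],
  [[0,0,0],[0,0,0],0.85],
  [[0,0,0],[0,0,0],0.85],
])

```text
clock: 9.13
eef_pos: [0.4875, 0.2962, 0.037]
tool_rot: [0.164, 0.987, -0.0, -0.0]
ft_force: [0.1, -0.6, 0.6]
grip_width: 0.0727
grasp_force: 0.0
```

>>> drive_tool([
  [[0,0,4],[0,0,0],0.85],
  [[0,0,10],[0,0,0],0.87],
  [[0,0,20],[0,0,0],1],
  [[0,0,40],[0,0,0],1],
  [[0,0,40],[0,0,0],1],
  [[0,0,40],[0,0,0],1],
  [[10,-20,30],[0,0,0],1],
  [[10,-35,0],[0,0,0],1],
])

```text
clock: 9.8
eef_pos: [0.5111, 0.2452, 0.2305]
tool_rot: [0.161, 0.987, 0.005, 0.006]
ft_force: [2.0, 0.4, 0.4]
grip_width: 0.0853
grasp_force: 0.0
```

>>> drive_tool([
  [[16,-35,0],[0,0,0],1],
  [[16,-35,0],[0,0,0],1],
  [[16,-35,0],[0,0,0],1],
  [[16,-35,0],[0,0,0],1],
  [[16,-35,0],[0,0,0],1],
  [[16,-20,0],[0,0,0],1],
  [[14,-12,0],[0,0,0],1],
  [[0,0,0],[0,0,0],1],
])

```text
clock: 10.47
eef_pos: [0.6196, 0.0307, 0.2217]
tool_rot: [0.166, 0.986, -0.0, 0.001]
ft_force: [-0.7, 0.1, 0.1]
grip_width: 0.0853
grasp_force: 0.0
```

```bash
python3 - <<'E'
from h import *
t=camera("top");s=camera("side");o=get_obs();print(o["eef_pos"],o["ft_force"])
b=(.487,.296)
for n,z0,x0 in(("bowl",0,b),("cup",.005,b),("beaker",.104,(.628,.028))):
  for c in(t,s):
    r=find(n,c,x0,z0+.03)
    if r is not None: print(n,r.sum(),*[np.round(v,4) for v in fit(n,[(c,r)],z0,x0)])
cv2.imwrite("pics/nest1.png",cv2.resize(np.hstack([t["image"][240:360,120:240],s["image"][360:480,210:330]])[:,:,::-1],(800,400)))
E
```

```text
[0.61752993 0.0335935  0.22161633] [-0.03808096  1.01521448  0.06711362]
bowl 1019 [0.4893 0.2941] 1.0978
cup 1649 [0.4864 0.2971] 0.9033
beaker 832 [0.628  0.0292] 0.5367
```

View pics/nest1.png

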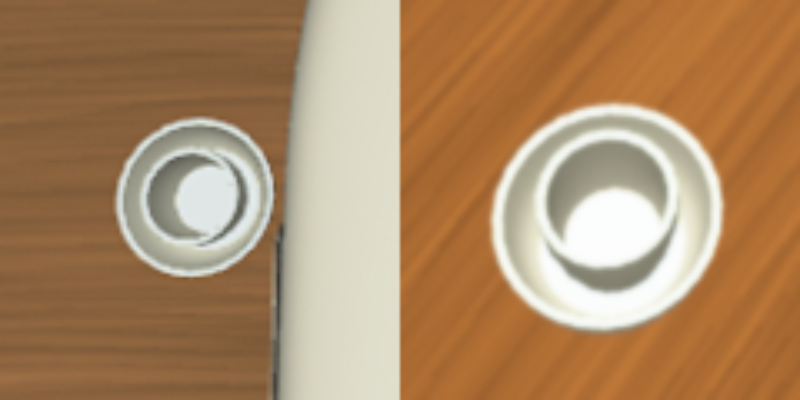

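The cup stands upright in the bowl at about (0.487, 0.297). The beaker is next.

>>> drive_tool([
  [[9,-4,-20],[0,0,0],1],
  [[0,0,-25],[0,0,0],1],
  [[0,0,-15],[0,0,0],1],
  [[0,0,-8],[0,0,0],1],
  [[0,0,0],[0,0,0],1],
  [[0,0,0],[0,0,0],1],
])

```text
clock: 11.37
eef_pos: [0.6263, 0.0306, 0.1536]
tool_rot: [0.163, 0.987, -0.0, -0.0]
ft_force: [0.5, -0.3, -0.1]
grip_width: 0.0854
grasp_force: 0.0
```

>>> drive_tool([
  [[2,-2,-5],[0,0,0],1],
  [[0,0,0],[0,0,0],0.7],
  [[0,0,0],[0,0,0],0.6],
  [[0,0,0],[0,0,0],0.5],
  [[0,0,0],[0,0,0],0.4],
  [[0,0,0],[0,0,0],0.2],
  [[0,0,0],[0,0,0],0.2],
  [[0,0,0],[0,0,0],0.2],
])

```text
clock: 12.03
eef_pos: [0.6291, 0.0283, 0.1495]
tool_rot: [0.164, 0.987, 0.0, 0.001]
ft_force: [-0.9, 0.2, 5.7]
grip_width: 0.0446
grasp_force: 61.2
```

>>> drive_tool([
  [[0,0,5],[0,0,0],0.2],
  [[0,0,10],[0,0,0],0.2],
  [[0,0,15],[0,0,0],0.2],
  [[0,0,15],[0,0,0],0.2],
  [[0,0,15],[0,0,0],0.2],
  [[0,0,10],[0,0,0],0.2],
  [[0,0,0],[0,0,0],0.2],
])

```text
clock: 12.62
eef_pos: [0.6297, 0.0283, 0.2213]
tool_rot: [0.164, 0.987, 0.0, 0.002]
ft_force: [-0.3, 0.8, -0.1]
grip_width: 0.0441
grasp_force: 61.2
```

>>> drive_tool([
  [[-9,17,0],[0,0,0],0.2],
  [[-18,34,0],[0,0,0],0.2],
  [[-18,34,0],[0,0,0],0.2],
  [[-18,34,0],[0,0,0],0.2],
  [[-18,34,0],[0,0,0],0.2],
  [[-18,34,0],[0,0,0],0.2],
  [[-18,34,0],[0,0,0],0.2],
  [[-18,30,0],[0,0,0],0.2],
])

```text
clock: 13.28
eef_pos: [0.4918, 0.2808, 0.2174]
tool_rot: [0.163, 0.987, -0.0, -0.001]
ft_force: [0.0, 0.3, -0.6]
grip_width: 0.0442
grasp_force: 61.2
```

>>> drive_tool([
  [[-7,17,-20],[0,0,0],0.2],
  [[0,0,-30],[0,0,0],0.2],
  [[0,0,-20],[0,0,0],0.2],
  [[0,0,-15],[0,0,0],0.2],
  [[0,0,0],[0,0,0],0.2],
  [[0,0,0],[0,0,0],0.2],
  [[0,0,0],[0,0,0],0.2],
])

```text
clock: 13.87
eef_pos: [0.4869, 0.2964, 0.134]
tool_rot: [0.164, 0.986, 0.0, 0.0]
ft_force: [-0.4, 0.6, -0.7]
grip_width: 0.044
grasp_force: 61.3
```

```bash
python3 - <<'E'
from h import *
t=camera("top");s=camera("side");o=get_obs();print(o["eef_pos"],o["ft_force"])
cv2.imwrite("pics/over2.png",cv2.resize(np.hstack([t["image"][240:360,120:240],s["image"][360:480,210:330]])[:,:,::-1],(800,400)))
E
```

```text
[0.48746515 0.29659172 0.13476952] [-0.07883036  0.06210563 -0.18053149]
```

View pics/over2.png

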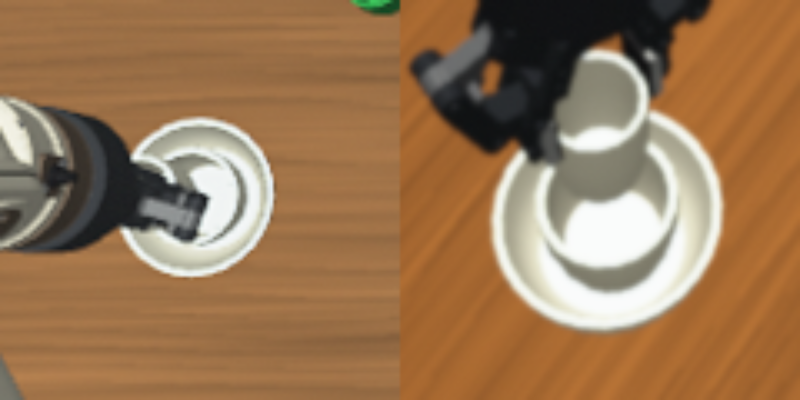

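Beaker upright and lined up above the cup. I lower it, watching the force.

>>> drive_tool([
  [[0,0,-15],[0,0,0],0.2],
  [[0,0,-15],[0,0,0],0.2],
  [[0,0,-12],[0,0,0],0.2],
  [[0,0,-10],[0,0,0],0.2],
  [[0,0,-8],[0,0,0],0.2],
  [[0,0,-4],[0,0,0],0.2],
  [[0,0,0],[0,0,0],0.2],
  [[0,0,0],[0,0,0],0.2],
])

```text
clock: 14.63
eef_pos: [0.4868, 0.2964, 0.0697]
tool_rot: [0.164, 0.987, 0.0, 0.0]
ft_force: [-0.8, 0.4, -0.9]
grip_width: 0.0442
grasp_force: 61.3
```

>>> drive_tool([
  [[0,0,-4],[0,0,0],0.2],
  [[0,0,-3],[0,0,0],0.2],
  [[0,0,-2],[0,0,0],0.2],
  [[0,0,0],[0,0,0],0.2],
  [[0,0,0],[0,0,0],0.2],
])

```text
clock: 15.05
eef_pos: [0.4863, 0.2961, 0.0602]
tool_rot: [0.164, 0.987, -0.0, -0.0]
ft_force: [0.4, -0.4, 0.6]
grip_width: 0.0445
grasp_force: 61.3
```

>>> drive_tool([
  [[0,0,-2],[0,0,0],0.2],
  [[0,0,-1],[0,0,0],0.2],
  [[0,0,0],[0,0,0],0.2],
  [[0,0,0],[0,0,0],0.2],
])

```text
clock: 15.38
eef_pos: [0.4864, 0.2962, 0.0572]
tool_rot: [0.164, 0.987, -0.0, -0.0]
ft_force: [-0.2, -0.2, -0.1]
grip_width: 0.0444
grasp_force: 61.3
```

>>> drive_tool([
  [[0,0,-1],[0,0,0],0.2],
  [[0,0,-1],[0,0,0],0.2],
  [[0,0,0],[0,0,0],0.2],
  [[0,0,0],[0,0,0],0.2],
])

```text
clock: 15.72
eef_pos: [0.4867, 0.2963, 0.0556]
tool_rot: [0.164, 0.987, 0.0, 0.0]
ft_force: [-0.5, -0.3, 1.2]
grip_width: 0.0443
grasp_force: 61.5
```

>>> drive_tool([
  [[0,0,-1],[0,0,0],0.2],
  [[0,0,0],[0,0,0],0.2],
  [[0,0,1],[0,0,0],0.6],
  [[0,0,0],[0,0,0],0.65],
  [[0,0,0],[0,0,0],0.65],
  [[0,0,0],[0,0,0],0.65],
])

```text
clock: 16.22
eef_pos: [0.4863, 0.2962, 0.055]
tool_rot: [0.164, 0.987, -0.0, -0.0]
ft_force: [-0.3, 0.6, 0.4]
grip_width: 0.0553
grasp_force: 0.0
```

>>> drive_tool([
  [[0,0,5],[0,0,0],0.65],
  [[0,0,10],[0,0,0],0.65],
  [[0,0,20],[0,0,0],0.8],
  [[0,0,30],[0,0,0],0.8],
  [[0,0,40],[0,0,0],0.8],
  [[0,0,40],[0,0,0],0.8],
  [[0,-20,20],[0,0,-7],0.8],
  [[0,-35,0],[0,0,-7],0.8],
])

```text
clock: 16.88
eef_pos: [0.4897, 0.2449, 0.2276]
tool_rot: [0.283, 0.959, 0.005, 0.005]
ft_force: [1.0, -0.9, 0.9]
grip_width: 0.0687
grasp_force: 0.0
```

>>> drive_tool([
  [[2,-35,0],[0,0,-7],0.8],
  [[2,-35,0],[0,0,-7],0.8],
  [[2,-35,0],[0,0,-7],0.8],
  [[2,-35,0],[0,0,-7],0.8],
  [[2,-35,0],[0,0,-7],0.8],
  [[2,-35,0],[0,0,-7],0.8],
  [[2,-35,0],[0,0,-7],0.8],
  [[0,-32,0],[0,0,-7],0.8],
])

```text
clock: 17.55
eef_pos: [0.5006, -0.0378, 0.2215]
tool_rot: [0.702, 0.712, 0.001, 0.001]
ft_force: [1.4, 0.2, -0.2]
grip_width: 0.0683
grasp_force: 0.0
```

```bash
python3 - <<'E'
from h import *
from scipy.spatial.transform import Rotation as R
t=camera("top");s=camera("side");o=get_obs();print(o["eef_pos"],o["ft_force"],o["joint_pos"].round(2) if hasattr(o["joint_pos"],"round") else o["joint_pos"]);print(R.from_quat(o["tool_rot"]).as_matrix().round(3))
b=(.487,.296)
for n,z0 in(("bowl",0),("cup",.005),("beaker",.01)):
  for c in(t,s):
    r=find(n,c,b,z0+.03)
    if r is not None: print(n,r.sum(),*[np.round(v,4) for v in fit(n,[(c,r)],z0,b)])
cv2.imwrite("pics/nest2.png",cv2.resize(np.hstack([t["image"][240:360,120:240],s["image"][360:480,210:330]])[:,:,::-1],(800,400)))
E
```

```text
[ 0.50045217 -0.0399538   0.22136972] [0.40209213 0.50508257 0.92396545] [-0.08  0.25 -0.01  1.31 -0.    1.48]
[[-0.012  1.     0.001]
 [ 1.     0.012 -0.002]
 [-0.002  0.001 -1.   ]]
bowl 980 [0.4885 0.2932] 0.783
bowl 2063 [0.4864 0.2991] 1.0927
cup 288 [0.4877 0.2889] 1.933
cup 685 [0.4865 0.2973] 0.835
beaker 444 [0.4871 0.2958] 0.569
beaker 920 [0.4876 0.2948] 3.782
```

View pics/nest2.png

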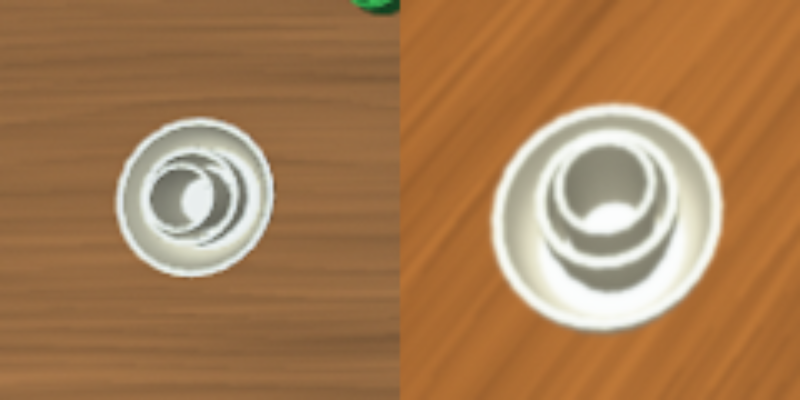

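All three are nested: concentric rims in both views, with the beaker within about 2 mm of the cup axis. Now the handle, with the tool already turned to close across the bar.

>>> drive_tool([
  [[0,2,-30],[0,0,0],0.8],
  [[0,0,-30],[0,0,0],0.8],
  [[0,0,-20],[0,0,0],0.8],
  [[0,0,-12],[0,0,0],0.8],
  [[0,0,-7],[0,0,0],0.8],
  [[0,0,0],[0,0,0],0.8],
  [[0,0,0],[0,0,0],0.8],
])

```text
clock: 18.53
eef_pos: [0.5007, -0.0331, 0.1216]
tool_rot: [0.699, 0.715, 0.0, 0.0]
ft_force: [1.0, -0.2, -0.5]
grip_width: 0.0684
grasp_force: 0.0
```

>>> drive_tool([
  [[0,0,0],[0,0,0],0.5],
  [[0,0,0],[0,0,0],0.4],
  [[0,0,0],[0,0,0],0.3],
  [[0,0,0],[0,0,0],0.2],
  [[0,0,0],[0,0,0],0.1],
  [[0,0,0],[0,0,0],0],
  [[0,0,0],[0,0,0],0],
  [[0,0,0],[0,0,0],0],
])

```text
clock: 19.2
eef_pos: [0.5006, -0.0339, 0.122]
tool_rot: [0.7, 0.714, 0.0, 0.0]
ft_force: [-2.9, 1.0, 5.1]
grip_width: 0.01
grasp_force: 58.6
```

>>> drive_tool([
  [[0,0,2],[0,0,0],0],
  [[0,0,2],[0,0,0],0],
  [[0,0,2],[0,0.5,0],0],
  [[0,0,1],[0,0.5,0],0],
  [[0,0,0],[0,0,0],0],
])

```text
clock: 19.62
eef_pos: [0.5017, -0.0339, 0.1283]
tool_rot: [0.7, 0.714, -0.006, -0.006]
ft_force: [3.9, -0.7, -3.7]
grip_width: 0.0103
grasp_force: 59.4
```

>>> drive_tool([
  [[0.5,0,1],[0,0.5,0],0],
  [[0.5,0,1],[0,0.5,0],0],
  [[0,0,1],[0,0,0],0],
  [[0,0,1],[0,0,0],0],
  [[0,0,0],[0,0,0],0],
])

```text
clock: 20.03
eef_pos: [0.5026, -0.0338, 0.1326]
tool_rot: [0.7, 0.714, -0.011, -0.012]
ft_force: [6.2, -0.8, -3.8]
grip_width: 0.0099
grasp_force: 59.4
```

>>> drive_tool([
  [[1,0,3],[0,1,0],0],
  [[1,0,3],[0,1,0],0],
  [[1,0,3],[0,1,0],0],
  [[1,0,3],[0,1,0],0],
  [[1,0,3],[0,1,0],0],
  [[0.5,0,1],[0,0,0],0],
  [[0,0,0],[0,0,0],0],
  [[0,0,0],[0,0,0],0],
])

```text
clock: 20.7
eef_pos: [0.5061, -0.0337, 0.1479]
tool_rot: [0.699, 0.713, -0.043, -0.044]
ft_force: [0.9, 0.3, -4.1]
grip_width: 0.0097
grasp_force: 59.9
```

```bash
python3 - <<'E'
from h import *
t=camera("top");s=camera("side");o=get_obs();print(o["eef_pos"],o["ft_force"],o["grip_width"],o["grasp_force"])
x=s["image"][160:360,230:450,::-1]; cv2.imwrite("pics/lid.png",cv2.resize(x,(660,600)))
a=.0165;hx=np.array([.59+.114*np.cos(a),-.036+.114*np.sin(a)])
def P(r,y,h,th):
    u=-r*np.cos(th)+h*np.sin(th);z=.092+h*np.cos(th)+r*np.sin(th)
    return [hx[0]+u*np.cos(a)-y*np.sin(a),hx[1]+u*np.sin(a)+y*np.cos(a),z]
for th in(0,.07,.13,.2): print(th,[proj(s,P(.232,y,0,th)).round(1) for y in(.136,-.136)])
b=(.487,.296)
for n,z0 in(("bowl",0),("cup",.005),("beaker",.01)):
    r=find(n,s,b,z0+.03)
    if r is not None: print(n,*[np.round(v,4) for v in fit(n,[(s,r)],z0,b)])
E
```

```text
[ 0.50610187 -0.03373526  0.1479825 ] [ 0.70138508  0.36510772 -3.22841858] 0.009829488544560137 59.95792865753174
0 [array([349.7, 322.1]), array([418.3, 229. ])]
0.07 [array([349.8, 316.4]), array([419.2, 223.2])]
0.13 [array([349.5, 311.2]), array([419.5, 217.9])]
0.2 [array([348.6, 304.7]), array([419.5, 211.5])]
bowl [0.486  0.2995] 1.1214
cup [0.4869 0.2967] 1.2964
beaker [0.488  0.2953] 3.8998
```

View pics/lid.png

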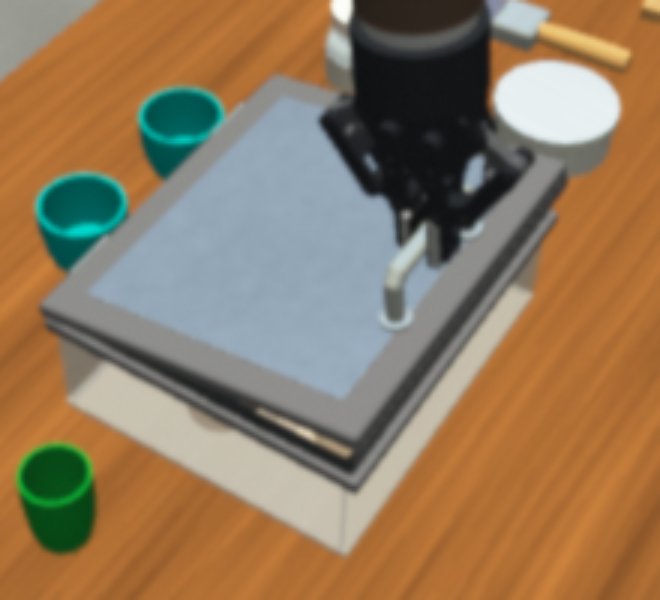

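The lid is open: its near front corner is at about side px (348,313), roughly 0.12 rad or 28 mm. The force is steady at the lid's weight, and the nested set hasn't moved. I let it settle, then hand in.

>>> drive_tool([
  [[0,0,0],[0,0,0],0],
  [[0,0,0],[0,0,0],0],
  [[0,0,0],[0,0,0],0],
  [[0,0,0],[0,0,0],0],
  [[0,0,0],[0,0,0],0],
])

```text
clock: 21.37
eef_pos: [0.5062, -0.0337, 0.1482]
tool_rot: [0.699, 0.713, -0.043, -0.044]
ft_force: [-3.4, 0.3, -1.8]
grip_width: 0.0098
grasp_force: 60.0
```

```bash
python3 -c "
from workcell import *
print(job_done())"
```

```text
the job is handed in; nothing more can be done
None
```

Job handed in: the cup is nested in the bowl with the beaker inside it, and the lid is held steady by its handle, about 28 mm open at the front edge by my camera estimate; the hand-in returned no verdict.

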